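# Put the inserter's change parts away after a mailing job

## Task

Put the mailing machine's four loose change parts away, each in its own tote and let go of: the big feed roller standing on end in the wide bay of the divided tote, the small feed roller standing on end in that tote's narrow bay, the steel L-shaped guide on its foot in the deep undivided tote, and the aluminium format plate lying flat, grip up, in the low tray. The plate lies under a small carton: draw it out from beneath, leaving the carton lying flat and in its place on its board, not carried, pushed aside or tipped.

Things in the scene. Friction and masses are not known exactly. Their poses are not given: they have to be found in the camera images.
- big_roller_mid (a point): Big feed roller, loose, standing on end: black rubber tyre on an aluminium core, 48 mm diameter, 55 mm tall, about 160 g. Point: its centre, half-way up. z is its axis, up at the start; its yaw means nothing.
- small_roller_mid (a point): Small feed roller, loose, standing on end: like the big one but 30 mm diameter, 55 mm tall, about 80 g. Point: its centre, half-way up. z is its axis, up at the start.
- guide_mid (a point): Steel L-shaped guide, loose, standing on its foot, 150 g. Upright wall 10 mm thick (x), 70 mm long (y), 52 mm tall: pinch it across its thickness. Its foot, 6 mm thick, runs at the bottom from x = -8 to +42 mm. Point: centre of the upright wall, 26 mm over the underside. z is up at the start.
- plate_mid (a point): Aluminium plate, loose, 130 g: sheet 180 (x) by 60 (y) by 5 mm, with an upright grip wall across it, 10 mm thick (x), 50 mm wide, centred at x = -60 mm, its top 45 mm over the underside. Point: middle of the sheet's thickness. It lies on a 6 mm board under the carton; its -x end juts out 80 mm with the grip, 45 mm clear of the carton. It slides out along its own -x: 110 mm frees it.
- carton: Small closed cardboard carton, loose, about 600 g, 100 (x) by 130 (y) by 50 mm tall, flat on the plate. Origin: centre of its underside, 11 mm over the table; it sinks 5 mm on to the fixed plywood board (115 by 160 by 6 mm) once the plate is out. Two fixed steel stops in front of it (-x), one each side of the plate, 76 mm apart, 26 mm high, hold it back while the plate is pulled.
- roller_tote: Divided grey tote, fixed, outside 148 (x) by 158 (y) mm, 35 mm tall, walls and floor 4 mm. A divider along x, as tall as the walls, makes two bays 140 mm long (x): the wide bay from y = -16 to +75 mm for the big roller, the narrow bay from y = -75 to -20 mm for the small one. Origin: centre of the underside.
- guide_tote: Deep undivided grey tote for the guide, fixed, outside 148 mm (x) by 118 mm (y), 50 mm tall, walls and floor 4 mm, inside 140 by 110 mm. Origin: centre of the underside.
- plate_tray: Low oblong grey tray for the format plate, fixed, outside 212 mm (x) by 92 mm (y), walls 15 mm tall, walls and floor 4 mm, inside 204 by 84 mm. The plate may lie in it either way round. Origin: centre of the underside.

How it is judged:
At the end, for the whole second after the job is handed in: Rollers and guide upright (0.12 rad) on the floor of their own bay or tote; plate flat (0.04 rad) in the tray, its middle within 20 mm of the tray's along x and y; carton flat (0.06 rad) on its board, under 25 mm from its start; all at rest (x of big_roller_mid in the frame of roller_tote between -0.07 and 0.07 m and y of big_roller_mid in the frame of roller_tote between -0.016 and 0.075 m and z of big_roller_mid in the frame of roller_tote between 0.02 and 0.037 m and angle between each of big_roller_mid, small_roller_mid, guide_mid's own z axis and vertical below 0.12 rad and linear speed of each of big_roller, small_roller, guide, plate, carton below 0.02 m/s and angular speed of each of big_roller, small_roller, guide, plate, carton below 0.2 rad/s and x of small_roller_mid in the frame of roller_tote between -0.07 and 0.07 m and y of small_roller_mid in the frame of roller_tote between -0.075 and -0.02 m and z of small_roller_mid in the frame of roller_tote between 0.02 and 0.037 m and x of guide_mid in the frame of guide_tote between -0.07 and 0.07 m and y of guide_mid in the frame of guide_tote between -0.055 and 0.055 m and z of guide_mid in the frame of guide_tote between 0.02 and 0.036 m and x of plate_mid in the frame of plate_tray between -0.02 and 0.02 m and y of plate_mid in the frame of plate_tray between -0.02 and 0.02 m and z of plate_mid in the frame of plate_tray between 0 and 0.012 m and angle between plate_mid's own z axis and vertical below 0.04 rad and distance of carton from where it was at the start of the episode below 0.025 m and angle between carton's own z axis and vertical below 0.06 rad and height (world z) of carton below 0.009 m); the robot touches nothing.
It fails at once if the carton is shifted or lifted: more than 30 mm from where it began (distance of carton from where it was at the start of the episode above 0.03 m).
It fails at once if the carton is tipped by more than 0.25 rad (angle between carton's own z axis and vertical above 0.25 rad).
It also fails if it takes over 115 s, if anything falls off the work surface, if the arm or the gripper's body presses on something with over 40 N, if the wrist force passes 120 N, or if a joint passes its speed limit or range.

## Robot

A 6-joint arm with a two-finger parallel gripper is mounted at the origin on the work surface. World frame = base frame: x ahead of the robot, y to its left, z up, the work surface at z = 0. Lengths are in m, angles in rad, forces in N, time in s.
With the tool pointing down it reaches from about 0.35 to 0.975 m from the base axis. Payload 4.9 kg.
Tool frame: the origin (TCP) lies midway between the tips of the shut fingers; the grasp point (between the pads) lies behind it (manip.grasp_offset is the y of the grasp point in the tool frame, in m); y points along the fingers, z is the direction in which the jaws open and shut, and the axes are right-handed (so a half turn about y gives the same grasp; the last joint's range is limited). The gripper opens to 85 mm and grips with 20 to 120 N. Pads are 22 mm wide; open, the fingers measure 114 mm over their backs; the gripper's body (76 mm by 85 mm) begins 54 mm behind the grasp point. The pads swing forward as they close: fully open they stand 13 mm farther back than shut.
Start: joints at [1.109, 0.053, 1.613, -0, 1.476, -0.119], TCP at [0.21, 0.589, 0.231] pointing down, gripper open.
Joint ranges: [-3.01, 3.01], [-1.01, 2.22], [0.06, 2.58], [-1.02, 4.17], [0.09, 2.62], [-3.14, 3.14]. Speed limits (rad/s): [2.57, 2.57, 3.14, 3.14, 3.14, 3.14].

## Interface

Orientations are given as a unit quaternion [w, x, y, z].
In Python, from plant import manip gives the robot as it stands. The module is installed in compiled form; this text tells all that it offers.
- The arm moves only by the shell command python3 -m jog 'ROWS'. ROWS is a JSON object of lists of equal length, an entry for each row: "offset": the shift along the world's x, y, z in units of 50 mm (1.0 is 50 mm), a list of three; "angular": the turn, a rotation vector about the world's x, y, z in units of 6 degrees (1.0 is 6 degrees), a list of three; "jaw": the finger opening in mm, from 0 to 85.4. In form: {"offset": [[tx, ty, tz], ...], "angular": [[ax, ay, az], ...], "jaw": [jaw, ...]}. A call has 1 to 12 rows; each row shifts and turns the commanded pose from where the row before left it; what a row does not reach is not made up. A row lasts 1/10 s, in which the tool goes at most 50 mm and 8.59 degrees, less where a joint would pass 70% of its speed; a pose out of reach is approached as far as the arm can. A call is refused whole if a number of a shift passes 1 or a number of a turn 1, either way. A call with a gripper value outside its range is refused whole. The fingers move at their own pace and stop on an object; the grip force is fixed at half the most. Time passes only in rows, so rows that do not move let the fingers close. It gives the time, the measured TCP pose, the force and the opening at its end, in the units of the state.
- manip.state(): the state, without advancing time (a new reading comes with each control period).
- manip.grab_frame(name): name is "scene" or "top" or "wrist"; returns the picture (400x640x3 uint8, blue, green, red); there is no depth.
- manip.camera_model(name): a dict with "fx", "fy", "cx", "cy" (pixels), "rvec" (rotation vector, rad) and "tvec" (3), from world to camera coordinates, as OpenCV has them; the wrist camera has in their place "mount" (4x4, takes a point from camera to tool coordinates, whose origin is the TCP and whose axes are the tool frame's). Camera axes: x right, y down, z forward; pixel columns grow to the right and rows downward; lengths in m; the calibration is good to about 2 mm. A picture is of the moment at which its call begins: read the wrist's pose just before it. camera_model takes no time and is no camera call.
- manip.job_done(): hands the job in, once; it reports no verdict.
The state is a dict: "time": time; "joint_pos": joint angles; "joint_vel": joint speeds; "joint_efforts": joint torques, N m; "tool_pos": TCP position; "tool_rot": TCP orientation; "contact_force": force on the tool from outside, world axes, zero at the start; "ft_torque": the same for the moment, N m; "gripper_width": opening from 0.0 (shut) to 1.0 (fully open).
Only numpy, scipy, OpenCV 4.12 (cv2) and the standard library are available. Lean on these libraries where they do the work, as an engineer would, in place of code of your own. Each camera call takes 0.05 s, during which the arm holds its last target.

## Working session

There is one attempt and no reset: what is moved stays moved. The work goes in short steps, Python scripts to look and compute and a shell command to move; the robot and the scene stay as the last step left them, time stands still between calls to the robot, and variables do not carry over. Pictures are saved under pics/ and viewed, and the job is handed in when it is done.

```bash
mkdir -p pics
python3 - <<'E'
from plant import manip
import cv2, numpy as np
for n in ("scene","top","wrist"):
    cv2.imwrite(f"pics/{n}0.png",manip.grab_frame(n)); print(n,manip.camera_model(n))
print(manip.state(), manip.grasp_offset)
E
```

```text
scene {'fx': 494.94413021638456, 'fy': 494.94413021638456, 'cx': 324.4306294473051, 'cy': 191.75202523934368, 'rvec': array([ 2.15536053,  0.65862401, -0.32800755]), 'tvec': array([-0.48409139, -0.15638352,  1.72939292])}
top {'fx': 421.99637325482627, 'fy': 421.99637325482627, 'cx': 314.6774852689956, 'cy': 201.7422479335333, 'rvec': array([ 2.09125033, -2.14190603,  0.18272122]), 'tvec': array([0.01296359, 0.57755162, 1.01887001])}
wrist {'fx': 328.29235773236996, 'fy': 328.29235773236996, 'cx': 327.1877577991016, 'cy': 206.0503418057836, 'mount': array([[ 3.68155155e-04,  9.49548934e-01,  3.13618696e-01,
        -8.09743987e-02],
       [-9.31918702e-05, -3.13618684e-01,  9.49549005e-01,
        -1.42964007e-01],
       [ 9.99999928e-01, -3.78808074e-04, -2.69700941e-05,
        -1.84117886e-03],
       [ 0.00000000e+00,  0.00000000e+00,  0.00000000e+00,
         1.00000000e+00]])}
{'time': 0.15, 'joint_pos': array([ 1.10899748e+00,  5.32572120e-02,  1.61400137e+00,  2.02097714e-05,
        1.47599339e+00, -1.18997031e-01]), 'joint_vel': array([ 0.00237472, -0.0015051 , -0.00157904,  0.0022865 ,  0.00127017,
        0.00066736]), 'joint_efforts': array([ 4.21567411e-04, -3.94239700e+01, -3.70723736e+01, -1.18559115e-04,
        4.70322688e-03, -4.34774307e-06]), 'tool_pos': array([0.20985045, 0.58819283, 0.23029959]), 'tool_rot': array([-0.69618498,  0.6973051 , -0.1207816 ,  0.12043202]), 'contact_force': array([-0.17763967,  0.52811271,  0.3240136 ]), 'ft_torque': array([ 0.01733107, -0.00386706,  0.03392337]), 'gripper_width': 0.9988155485316785} -0.0187
```

View pics/top0.png

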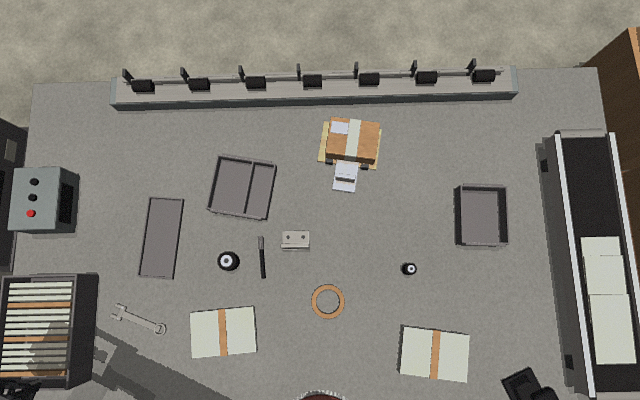

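View pics/scene0.png

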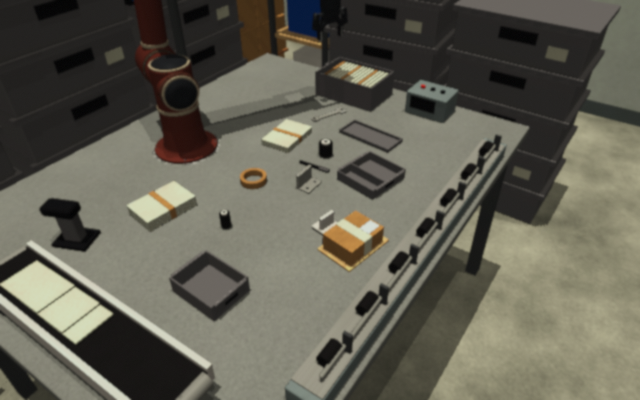

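View pics/wrist0.png

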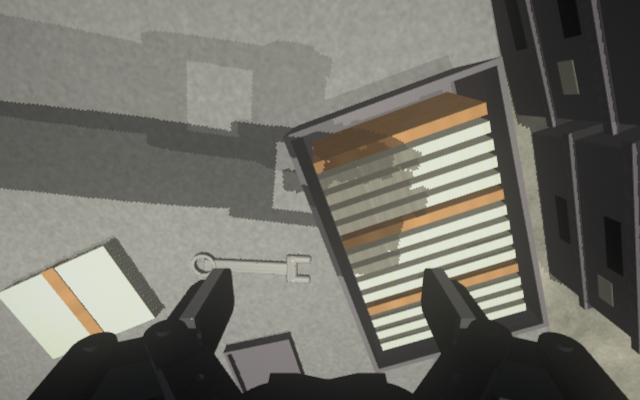

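The top picture shows everything: the tray around (161,238), the roller tote (242,188), the big roller (228,261) and the guide (295,240). The carton is at (350,142) with the plate's grip at (345,178), the guide tote at (480,215) and the small roller at (409,268). I'll zoom in next.

```bash
cat > h.py <<'E'
import cv2, numpy as np
from scipy.spatial.transform import Rotation as R
from plant import manip
def cam(n):
    m=manip.camera_model(n)
    K=np.array([[m['fx'],0,m['cx']],[0,m['fy'],m['cy']],[0,0,1.]])
    if 'rvec' in m: return K,cv2.Rodrigues(m['rvec'])[0],m['tvec']
    s=manip.state(); q=s['tool_rot']; Rt=R.from_quat([q[1],q[2],q[3],q[0]]).as_matrix()
    T=np.eye(4);T[:3,:3]=Rt;T[:3,3]=s['tool_pos']; W=np.linalg.inv(T@m['mount'])
    return K,W[:3,:3],W[:3,3]
def proj(c,P):
    K,Rm,t=c; p=np.atleast_2d(P)@Rm.T+t; u=p@K.T; return u[:,:2]/u[:,2:]
def ray(c,uv,z):
    K,Rm,t=c; d=Rm.T@np.linalg.solve(K,[uv[0],uv[1],1]); o=-Rm.T@t; return o+d*(z-o[2])/d[2]
def crop(img,x,y,w,h,s,f): cv2.imwrite(f,cv2.resize(img[y:y+h,x:x+w],None,fx=s,fy=s,interpolation=cv2.INTER_CUBIC))
E
python3 - <<'E'
from h import *
i=cv2.imread('pics/top0.png')
crop(i,130,140,190,150,4,'pics/c1.png'); crop(i,300,105,100,100,6,'pics/c2.png'); crop(i,390,170,130,120,5,'pics/c3.png')
E
```

```text
(no output)
```

View pics/c1.png

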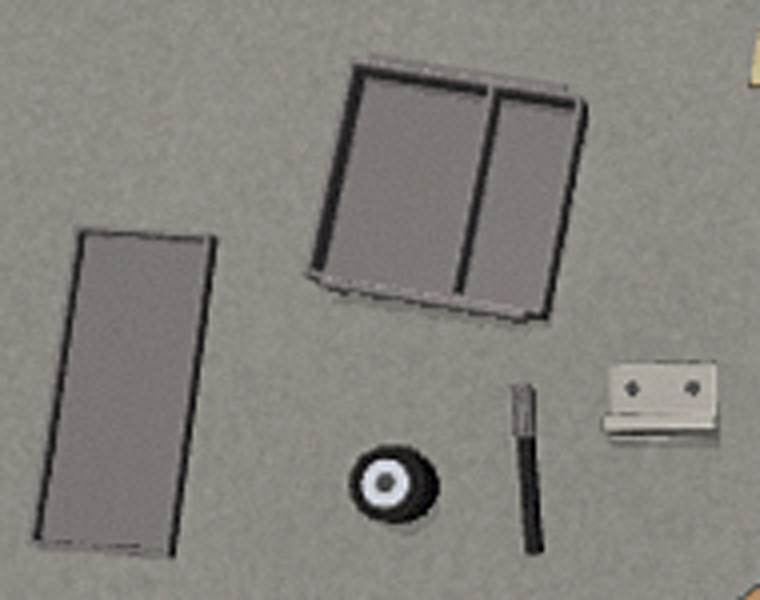

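View pics/c2.png

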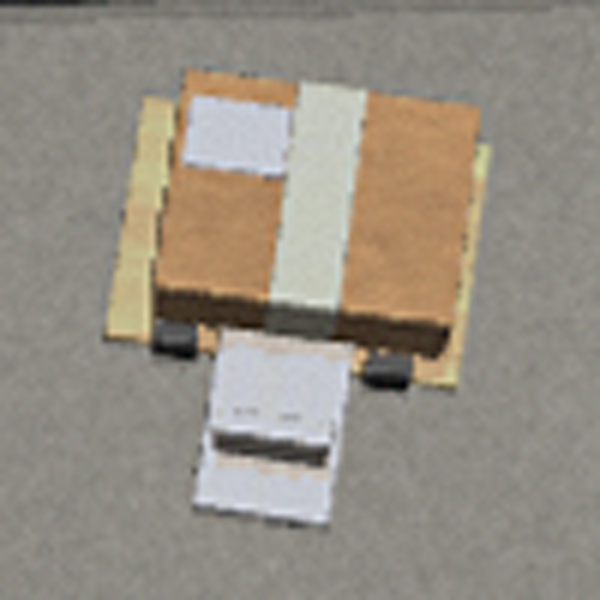

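View pics/c3.png

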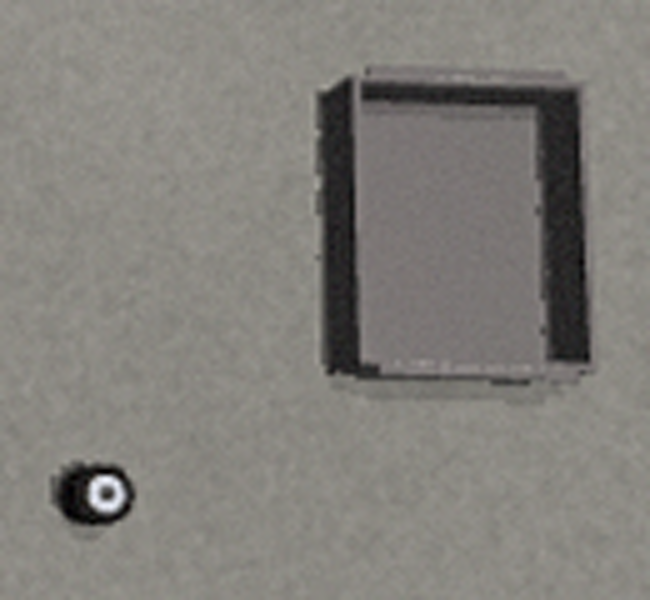

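Run:
```python
from h import *
from scipy.optimize import least_squares
c=cam('top'); print('campos',-c[1].T@c[2])
def fit(name,uv,P,g=(0,)):
    uv=np.array(uv);P=np.array(P,float)
    def f(v):
        a=v[2]; M=np.array([[np.cos(a),-np.sin(a),0],[np.sin(a),np.cos(a),0],[0,0,1]])
        return (proj(c,P@M.T+[v[0],v[1],0])-uv).ravel()
    b=min((least_squares(f,[.5,0,a]) for a in np.arange(-3,3,.7)),key=lambda r:r.cost)
    print(name,b.x.round(4),'resid',b.fun.round(1)); return b.x
C=lambda o,s,l:[(o[0]+(x)/s,o[1]+(y)/s) for x,y in l]
rect=lambda lx,ly,z:[(lx/2,ly/2,z),(lx/2,-ly/2,z),(-lx/2,-ly/2,z),(-lx/2,ly/2,z)]
fit('tray',C((130,140),4,[(80,230),(215,237),(173,556),(36,541)]),rect(.212,.092,.015))
fit('tote',C((130,140),4,[(355,64),(586,100),(548,318),(310,272)]),rect(.148,.158,.035))
fit('gtote',C((390,170),5,[(356,78),(583,80),(592,372),(360,372)]),rect(.148,.118,.05))
fit('carton',C((300,105),6,[(185,70),(480,105),(450,322),(155,287)]),rect(.1,.13,.061))
fit('board',C((300,105),6,[(142,97),(490,145),(456,385),(105,337)]),rect(.115,.16,.006))
fit('plate(end)',C((300,105),6,[(193,507),(328,524),(213,438),(328,465)]),[(-.09,.03,.011),(-.09,-.03,.011),(-.065,.025,.051),(-.065,-.025,.011)])
fit('guide',C((130,140),4,[(610,365),(717,362),(604,430),(717,432)]),[(.042,.035,.006),(.042,-.035,.006),(-.005,.035,.052),(-.005,-.035,.052)])
print('big',ray(c,C((130,140),4,[(385,482)])[0],.055)); print('small',ray(c,C((390,170),5,[(106,493)])[0],.055))
print('mid tray',ray(c,C((130,140),4,[(126,391)])[0],.01))
```

```text
campos [ 0.37813648 -0.01422488  1.10844056]
tray [ 0.5016  0.4016 -0.0925] resid [-0.  -1.3  0.4 -0.8  0.4  0.4 -0.7  1.6]
tote [ 0.626   0.1874 -0.1914] resid [ 0.1 -0.9  0.8 -0.4 -0.3 -0.1 -0.6  1.4]
gtote [ 0.5343 -0.4281 -0.0567] resid [-1.1 -0.2  0.1  0.8  1.2  0.5 -0.2 -1.1]
carton [ 0.7436 -0.1039 -0.1593] resid [-0.3 -0.3 -0.1 -0.   0.7  0.4 -0.3 -0.1]
board [ 0.7417 -0.099  -0.1734] resid [ 0.   0.  -0.2 -0.   0.2  0.2 -0.  -0.2]
plate(end) [ 0.702  -0.0898 -0.1318] resid [ 0.3  0.4  0.3 -0.1  0.2 -0.7 -0.7  0.4]
guide [ 0.4678  0.051  -0.0122] resid [ 0.2 -0.1  0.1  0.4 -0.   0.3 -0.3 -0.6]
big [0.43462808 0.22210365 0.055     ]
small [ 0.40430746 -0.23430726  0.055     ]
mid tray [0.50021265 0.40363415 0.01      ]
```

```bash
cat >> h.py <<'E'
def st():
    s=manip.state(); q=s['tool_rot']; M=R.from_quat([q[1],q[2],q[3],q[0]]).as_matrix()
    print('t',round(s['time'],2),'p',s['tool_pos'].round(4),'yaws z',np.degrees(np.arctan2(M[1,2],M[0,2])).round(2),'down',M[:,1].round(3),'j',s['joint_pos'].round(2),'F',s['contact_force'].round(1),'w',round(s['gripper_width']*85.4,1))
    return s,M
def plan(p,yawdeg=None):
    s,M=st(); d=(np.array(p)-s['tool_pos'])/.05
    y=np.degrees(np.arctan2(M[1,2],M[0,2])); 
    print('shift units',d.round(2),'turn units', None if yawdeg is None else round((((yawdeg-y+90)%180)-90)/6,2))
    # tilt correction
    print('tilt fix units',(np.degrees(np.cross(M[:,1],[0,0,-1]))/6).round(2))
E
python3 -c "
from h import *
plan([0.435,0.222,0.15],-10)
cam('wrist')"; cat pics/none 2>/dev/null
```

```text
t 0.15 p [0.2099 0.5882 0.2303] yaws z 70.36 down [-0.001 -0.001 -1.   ] j [ 1.11  0.05  1.61  0.    1.48 -0.12] F [-0.2  0.5  0.3] w 85.3
shift units [ 4.5  -7.32 -1.61] turn units -13.39
tilt fix units [ 0.01 -0.01  0.  ]
```

```bash
python3 -m jog '{"offset":[[0.37,-0.61,0],[0.37,-0.61,0],[0.37,-0.61,0],[0.37,-0.61,0],[0.37,-0.61,-0.2],[0.37,-0.61,-0.2],[0.37,-0.61,-0.2],[0.37,-0.61,-0.2],[0.37,-0.61,-0.2],[0.37,-0.61,-0.2],[0.37,-0.61,-0.2],[0.37,-0.61,-0.2]],"angular":[[0,0,-1],[0,0,-1],[0,0,-1],[0,0,-1],[0,0,-1],[0,0,-1],[0,0,-1],[0,0,-1],[0,0,-1],[0,0,-1],[0,0,-1],[0,0,-1]],"jaw":[85,85,85,85,85,85,85,85,85,85,85,85]}'
python3 - <<'E'
from h import *
plan([.435,.222,.15],-11)
c=cam('wrist'); cv2.imwrite('pics/w1.png',manip.grab_frame('wrist')); print(proj(c,[[.435,.222,.055]]))
E
```

```text
time: 1.35
tool_pos: [0.4324, 0.2212, 0.1507]
tool_rot: [0.492, -0.492, 0.508, -0.508]
contact_force: [-0.0, 0.4, 0.5]
gripper_width: 0.995
t 1.35 p [0.4324 0.2212 0.1507] yaws z -1.89 down [-0.  0. -1.] j [ 0.32 -0.23  2.01  0.    1.36  0.35] F [-0.   0.4  0.5] w 84.9
shift units [ 0.05  0.02 -0.01] turn units -1.52
tilt fix units [-0. -0. -0.]
[[331.86781971 205.13236225]]
```

View pics/w1.png

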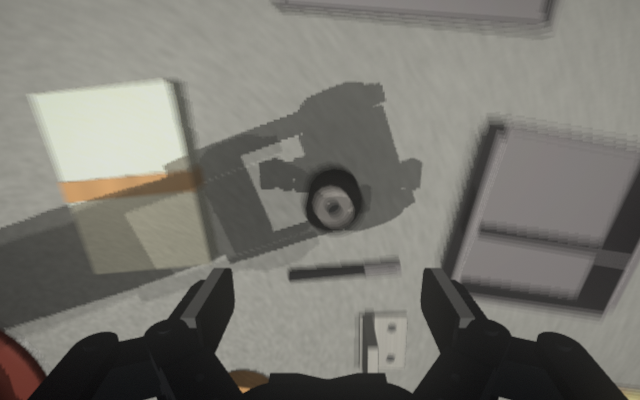

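Prediction (332,205) and roller (333,207) agree to about 1 mm. I'll descend and grip.

```bash
python3 -m jog '{"offset":[[0.05,0.02,-0.3],[0,0,-0.5],[0,0,-0.5],[0,0,-0.5],[0,0,-0.5],[0,0,-0.4],[0,0,0],[0,0,0],[0,0,0],[0,0,0],[0,0,0],[0,0,0]],"angular":[[0,0,-0.8],[0,0,-0.72],[0,0,0],[0,0,0],[0,0,0],[0,0,0],[0,0,0],[0,0,0],[0,0,0],[0,0,0],[0,0,0],[0,0,0]],"jaw":[85,85,85,85,85,85,85,40,40,40,40,40]}'
python3 -m jog '{"offset":[[0,0,0],[0,0,0],[0,0,0],[0,0,0.3],[0,0,0.5],[0,0,0.6]],"angular":[[0,0,0],[0,0,0],[0,0,0],[0,0,0],[0,0,0],[0,0,0]],"jaw":[40,40,40,40,40,40]}'
python3 -c "
from h import *
import numpy as np
a=-.1914; M=np.array([[np.cos(a),-np.sin(a)],[np.sin(a),np.cos(a)]])
print('wide',M@[-.02,.0295]+[.626,.1874],'narrow',M@[-.02,-.0475]+[.626,.1874])
plan([*(M@[0,.0295]+[.626,.1874]),.09],-11)"
```

```text
time: 2.6
tool_pos: [0.4362, 0.2242, 0.0183]
tool_rot: [-0.452, 0.45, -0.544, 0.545]
contact_force: [-0.8, -0.8, 5.3]
gripper_width: 0.542
time: 3.2
tool_pos: [0.433, 0.2231, 0.0855]
tool_rot: [0.45, -0.452, 0.545, -0.544]
contact_force: [0.0, -0.0, -2.6]
gripper_width: 0.547
wide [0.61197711 0.22016597] narrow [0.59732913 0.14457207]
t 3.2 p [0.433  0.2231 0.0855] yaws z -10.76 down [-0.004 -0.001 -1.   ] j [ 0.32 -0.14  2.05 -0.    1.23  0.51] F [ 0.  -0.  -2.6] w 46.7
shift units [ 3.97 -0.13  0.09] turn units -0.04
tilt fix units [ 0.01 -0.03  0.  ]
```

```bash
python3 -m jog '{"offset":[[0.4,0,0.1],[0.6,-0.03,0],[0.7,-0.03,0],[0.7,-0.03,0],[0.7,-0.03,0],[0.5,0,0],[0.37,0,-0.1],[0,0,-0.3],[0,0,-0.4],[0,0,-0.3],[0,0,0],[0,0,0]],"angular":[[0,0,0],[0,0,0],[0,0,0],[0,0,0],[0,0,0],[0,0,0],[0,0,0],[0,0,0],[0,0,0],[0,0,0],[0,0,0],[0,0,0]],"jaw":[40,40,40,40,40,40,40,40,40,40,40,40]}'
python3 - <<'E'
from h import *
plan([.632,.216,.0235],-11)
cv2.imwrite('pics/w2.png',manip.grab_frame('wrist'));cv2.imwrite('pics/t2.png',manip.grab_frame('top'))
E
```

```text
time: 4.4
tool_pos: [0.632, 0.2176, 0.0355]
tool_rot: [0.45, -0.452, 0.545, -0.544]
contact_force: [0.0, 1.0, -1.2]
gripper_width: 0.547
t 4.4 p [0.632  0.2176 0.0355] yaws z -10.74 down [-0.002 -0.    -1.   ] j [0.22 0.34 1.64 0.   1.17 0.41] F [ 0.   1.  -1.2] w 46.7
shift units [ 0.   -0.03 -0.24] turn units -0.04
tilt fix units [ 0.   -0.02  0.  ]
```

View pics/w2.png

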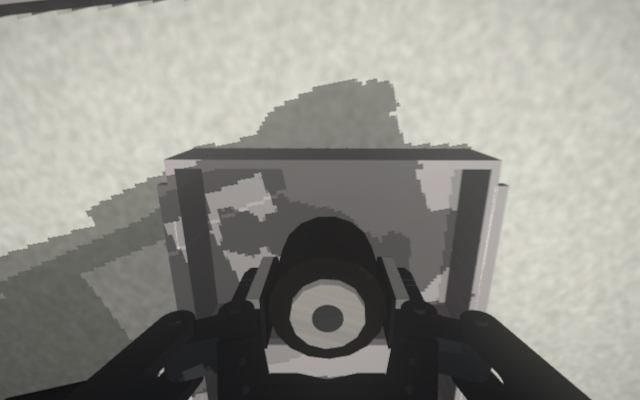

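The roller (320,310) is held upright in the middle of the wide bay. The bay's far wall is at y≈155 and its side walls at x≈185 and 475. I'll lower it and release.

```bash
python3 -m jog '{"offset":[[0,0,-0.1],[0,0,-0.1],[0,0,-0.05],[0,0,0],[0,0,0],[0,0,0],[0,0,0],[0,0,0],[0,0,0],[0,0,0.3],[0,0,0.5],[0,0,0.7]],"angular":[[0,0,0],[0,0,0],[0,0,0],[0,0,0],[0,0,0],[0,0,0],[0,0,0],[0,0,0],[0,0,0],[0,0,0],[0,0,0],[0,0,0]],"jaw":[40,40,40,40,70,70,70,70,70,70,70,70]}'
python3 - <<'E'
from h import *
plan([.404,-.234,.12],-11)
cv2.imwrite('pics/w3.png',manip.grab_frame('wrist'))
E
```

```text
time: 5.7
tool_pos: [0.6317, 0.2173, 0.0984]
tool_rot: [0.45, -0.452, 0.545, -0.544]
contact_force: [-0.7, 0.4, -0.0]
gripper_width: 0.817
t 5.7 p [0.6317 0.2173 0.0984] yaws z -10.76 down [-0.004 -0.001 -1.   ] j [ 0.22  0.26  1.61 -0.    1.27  0.41] F [-0.7  0.4 -0. ] w 69.8
shift units [-4.55 -9.03  0.43] turn units -0.04
tilt fix units [ 0.01 -0.03  0.  ]
```

View pics/w3.png

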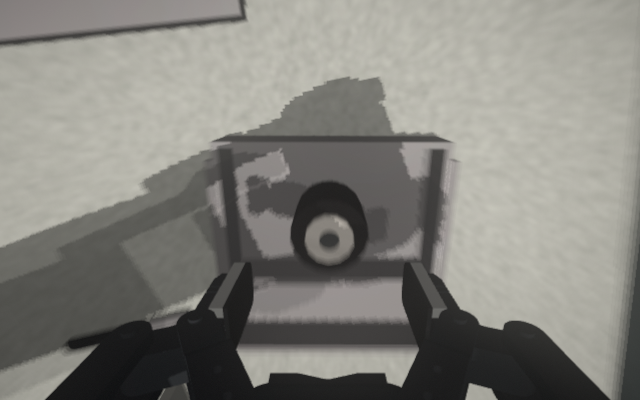

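Big roller is standing in the wide bay. Next is the small roller.

```bash
python3 -m jog '{"offset":[[0,0,0.5],[-0.2,-0.4,0.5],[-0.38,-0.75,0],[-0.42,-0.84,0],[-0.45,-0.9,0],[-0.45,-0.9,0],[-0.45,-0.9,0],[-0.45,-0.9,0],[-0.45,-0.9,0],[-0.45,-0.9,0],[-0.45,-0.9,0],[-0.4,-0.74,0]],"angular":[[0,0,0],[0,0,0],[0,0,0],[0,0,0],[0,0,0],[0,0,0],[0,0,0],[0,0,0],[0,0,0],[0,0,0],[0,0,0],[0,0,0]],"jaw":[85,85,85,85,85,85,85,85,85,85,85,85]}'
python3 -m jog '{"offset":[[0,0,0],[0,0,0]],"angular":[[0,0,0],[0,0,0]],"jaw":[85,85]}'
python3 - <<'E'
from h import *
plan([.404,-.234,.0183],-11)
c=cam('wrist');cv2.imwrite('pics/w4.png',manip.grab_frame('wrist'));print(proj(c,[[.404,-.234,.055]]))
E
```

```text
time: 6.95
tool_pos: [0.4056, -0.2342, 0.1504]
tool_rot: [-0.451, 0.451, -0.544, 0.546]
contact_force: [0.4, 0.3, 0.3]
gripper_width: 0.995
time: 7.15
tool_pos: [0.4065, -0.2327, 0.1499]
tool_rot: [-0.451, 0.45, -0.545, 0.546]
contact_force: [0.7, 0.1, 0.1]
gripper_width: 0.997
t 7.15 p [ 0.4065 -0.2327  0.1499] yaws z -10.9 down [ 0.002 -0.001 -1.   ] j [-0.68 -0.27  2.05  0.    1.36 -0.49] F [0.7 0.1 0.1] w 85.1
shift units [-0.05 -0.03 -2.63] turn units -0.02
tilt fix units [0.01 0.01 0.  ]
[[325.04269174 208.58631879]]
```

View pics/w4.png

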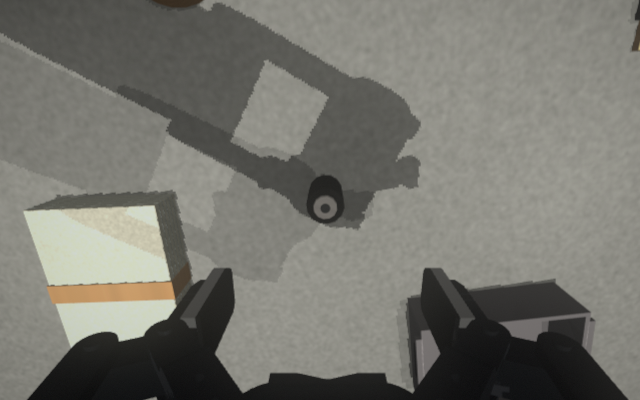

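```bash
python3 -m jog '{"offset":[[-0.05,-0.03,-0.3],[0,0,-0.5],[0,0,-0.5],[0,0,-0.5],[0,0,-0.5],[0,0,-0.33],[0,0,0],[0,0,0],[0,0,0],[0,0,0],[0,0,0],[0,0,0]],"angular":[[0,0,0],[0,0,0],[0,0,0],[0,0,0],[0,0,0],[0,0,0],[0,0,0],[0,0,0],[0,0,0],[0,0,0],[0,0,0],[0,0,0]],"jaw":[60,60,60,60,60,60,45,20,20,20,20,20]}'
python3 -m jog '{"offset":[[0,0,0],[0,0,0],[0,0,0],[0,0,0.3],[0,0,0.5],[0,0,0.6]],"angular":[[0,0,0],[0,0,0],[0,0,0],[0,0,0],[0,0,0],[0,0,0]],"jaw":[20,20,20,20,20,20]}'
python3 -c "
from h import *
a=-.1914; M=np.array([[np.cos(a),-np.sin(a)],[np.sin(a),np.cos(a)]])
plan([*(M@[0,-.0475]+[.626,.1874]),.12],-11)"
```

```text
time: 8.4
tool_pos: [0.4043, -0.2337, 0.0179]
tool_rot: [-0.451, 0.451, -0.544, 0.545]
contact_force: [-0.2, 0.6, -1.0]
gripper_width: 0.336
time: 9.0
tool_pos: [0.403, -0.2327, 0.0868]
tool_rot: [0.451, -0.451, 0.546, -0.544]
contact_force: [1.4, 0.4, -0.6]
gripper_width: 0.333
t 9.0 p [ 0.403  -0.2327  0.0868] yaws z -10.77 down [-0.003  0.002 -1.   ] j [-0.68 -0.2   2.1  -0.    1.24 -0.5 ] F [ 1.4  0.4 -0.6] w 28.5
shift units [4.28 7.47 0.66] turn units -0.04
tilt fix units [-0.02 -0.02 -0.  ]
```

```bash
python3 -m jog '{"offset":[[0.1,0.2,0.4],[0.3,0.5,0.26],[0.42,0.73,0],[0.46,0.8,0],[0.46,0.8,0],[0.46,0.8,0],[0.46,0.8,0],[0.46,0.8,0],[0.46,0.8,0],[0.46,0.8,0],[0.24,0.44,0],[0,0,0]],"angular":[[0,0,0],[0,0,0],[0,0,0],[0,0,0],[0,0,0],[0,0,0],[0,0,0],[0,0,0],[0,0,0],[0,0,0],[0,0,0],[0,0,0]],"jaw":[20,20,20,20,20,20,20,20,20,20,20,20]}'
python3 -m jog '{"offset":[[0,0,-0.3],[0,0,-0.5],[0,0,-0.5],[0,0,-0.35],[0,0,0],[0,0,0]],"angular":[[0,0,0],[0,0,0],[0,0,0],[0,0,0],[0,0,0],[0,0,0]],"jaw":[20,20,20,20,20,20]}'
python3 - <<'E'
from h import *
plan([.617,.141,.0225],-11)
cv2.imwrite('pics/w5.png',manip.grab_frame('wrist'))
E
```

```text
time: 10.2
tool_pos: [0.619, 0.1429, 0.1201]
tool_rot: [0.452, -0.452, 0.544, -0.544]
contact_force: [-0.6, -0.4, -0.7]
gripper_width: 0.335
time: 10.8
tool_pos: [0.6177, 0.1394, 0.0375]
tool_rot: [0.45, -0.451, 0.545, -0.545]
contact_force: [0.3, -1.1, -0.3]
gripper_width: 0.336
t 10.8 p [0.6177 0.1394 0.0375] yaws z -10.81 down [-0.001 -0.    -1.   ] j [ 0.1   0.26  1.73 -0.    1.16  0.29] F [ 0.3 -1.1 -0.3] w 28.7
shift units [-0.01  0.03 -0.3 ] turn units -0.03
tilt fix units [ 0.   -0.01  0.  ]
```

View pics/w5.png

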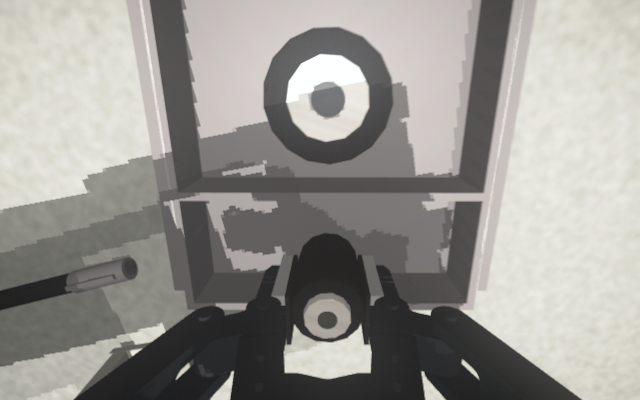

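The big roller stands at (328,95). The small one (327,315) is inside the narrow bay between the divider (y≈190) and the outer wall.

```bash
python3 -m jog '{"offset":[[0,0.04,-0.1],[0,0,-0.1],[0,0,-0.1],[0,0,0],[0,0,0],[0,0,0],[0,0,0],[0,0,0],[0,0,0.3],[0,0,0.6],[0,0,0.7],[0,0,0.7]],"angular":[[0,0,0],[0,0,0],[0,0,0],[0,0,0],[0,0,0],[0,0,0],[0,0,0],[0,0,0],[0,0,0],[0,0,0],[0,0,0],[0,0,0]],"jaw":[20,20,20,20,55,55,55,55,55,55,55,55]}'
python3 - <<'E'
from h import *
plan([.4678,.051,.15],-0.7)
cv2.imwrite('pics/w6.png',manip.grab_frame('wrist'))
E
```

```text
time: 12.05
tool_pos: [0.618, 0.1421, 0.1402]
tool_rot: [-0.451, 0.451, -0.545, 0.545]
contact_force: [0.4, 0.7, -0.6]
gripper_width: 0.65
t 12.05 p [0.618  0.1421 0.1402] yaws z -10.76 down [ 0.001  0.    -1.   ] j [0.11 0.14 1.67 0.   1.33 0.3 ] F [ 0.4  0.7 -0.6] w 55.5
shift units [-3.   -1.82  0.2 ] turn units 1.68
tilt fix units [-0.    0.01  0.  ]
```

View pics/w6.png

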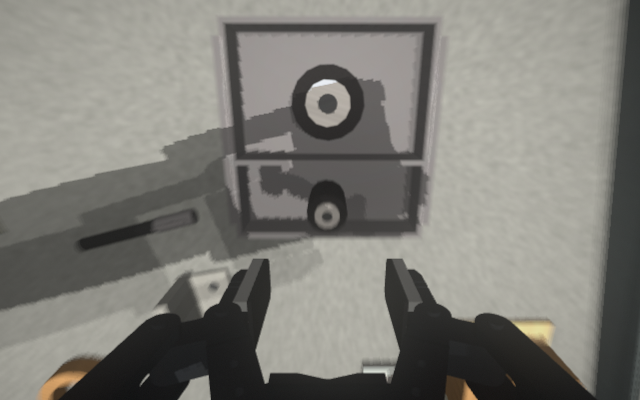

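Both rollers are standing in their bays. Now the guide.

```bash
python3 -m jog '{"offset":[[-0.3,-0.2,0.2],[-0.5,-0.3,0],[-0.5,-0.3,0],[-0.5,-0.3,0],[-0.5,-0.3,0],[-0.4,-0.22,0],[-0.3,-0.2,0],[0,0,0],[0,0,0]],"angular":[[0,0,0.2],[0,0,0.3],[0,0,0.3],[0,0,0.3],[0,0,0.3],[0,0,0.28],[0,0,0],[0,0,0],[0,0,0]],"jaw":[55,55,55,55,55,55,55,55,55]}'
python3 - <<'E'
from h import *
plan([.4678,.051,.02],-0.7)
c=cam('wrist');cv2.imwrite('pics/w7.png',manip.grab_frame('wrist'))
a=-.0122; M=np.array([[np.cos(a),-np.sin(a),0],[np.sin(a),np.cos(a),0],[0,0,1]])
print(proj(c,np.array([[-.005,.035,.052],[-.005,-.035,.052],[.005,.035,.052],[.005,-.035,.052],[.042,.035,.006],[.042,-.035,.006]])@M.T+[.4678,.051,0]).round())
E
```

```text
time: 13.0
tool_pos: [0.4687, 0.0511, 0.1488]
tool_rot: [-0.498, 0.496, -0.503, 0.504]
contact_force: [-0.2, 0.6, 0.4]
gripper_width: 0.646
t 13.0 p [0.4687 0.0511 0.1488] yaws z -0.71 down [ 0.002  0.    -1.   ] j [-0.05 -0.26  2.05  0.    1.36 -0.04] F [-0.2  0.6  0.4] w 55.2
shift units [-0.02 -0.   -2.58] turn units 0.0
tilt fix units [-0.    0.02  0.  ]
[[320. 161.]
 [321. 247.]
 [334. 161.]
 [333. 247.]
 [375. 151.]
 [372. 226.]]
```

View pics/w7.png

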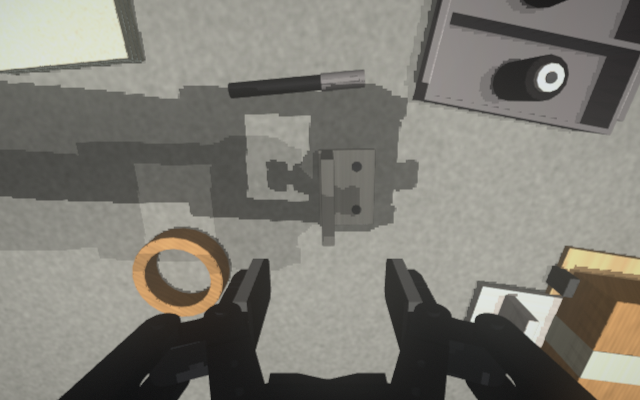

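```bash
python3 -m jog '{"offset":[[-0.02,0,-0.3],[0,0,-0.5],[0,0,-0.5],[0,0,-0.5],[0,0,-0.5],[0,0,-0.26],[0,0,0],[0,0,0],[0,0,0],[0,0,0],[0,0,0],[0,0,0]],"angular":[[0,0,0],[0,0,0],[0,0,0],[0,0,0],[0,0,0],[0,0,0],[0,0,0],[0,0,0],[0,0,0],[0,0,0],[0,0,0],[0,0,0]],"jaw":[50,45,45,45,45,40,3,3,3,3,3,3]}'
python3 -m jog '{"offset":[[0,0,0],[0,0,0],[0,0,0],[0,0,0],[0,0,0.3],[0,0,0.5],[0,0,0.6],[0,0,0.6]],"angular":[[0,0,0],[0,0,0],[0,0,0],[0,0,0],[0,0,0],[0,0,0],[0,0,0],[0,0,0]],"jaw":[3,3,3,3,3,3,3,3]}'
python3 -c "
from h import *
a=-.0567; M=np.array([[np.cos(a),-np.sin(a)],[np.sin(a),np.cos(a)]])
plan([*(M@[-0.017,0]+[.5343,-.4281]),.12],-3.25)"
```

```text
time: 14.25
tool_pos: [0.4673, 0.0511, 0.0203]
tool_rot: [-0.497, 0.497, -0.503, 0.503]
contact_force: [-0.0, -0.3, -1.7]
gripper_width: 0.108
time: 15.05
tool_pos: [0.4663, 0.0511, 0.12]
tool_rot: [0.497, -0.497, 0.503, -0.503]
contact_force: [0.6, 0.7, -2.1]
gripper_width: 0.107
t 15.05 p [0.4663 0.0511 0.12  ] yaws z -0.68 down [-0.001  0.    -1.   ] j [-0.05 -0.24  2.07  0.    1.31 -0.04] F [ 0.6  0.7 -2.1] w 9.1
shift units [ 1.02 -9.56 -0.  ] turn units -0.43
tilt fix units [-0.   -0.01 -0.  ]
```

```bash
python3 -m jog '{"offset":[[0.04,-0.3,0],[0.06,-0.6,0],[0.1,-0.9,0],[0.1,-0.98,0],[0.1,-0.98,0],[0.1,-0.98,0],[0.1,-0.98,0],[0.1,-0.98,0],[0.1,-0.98,0],[0.1,-0.9,0],[0.12,-0.6,0],[0.1,-0.38,0]],"angular":[[0,0,0],[0,0,0],[0,0,0],[0,0,-0.1],[0,0,-0.1],[0,0,-0.1],[0,0,-0.13],[0,0,0],[0,0,0],[0,0,0],[0,0,0],[0,0,0]],"jaw":[3,3,3,3,3,3,3,3,3,3,3,3]}'
python3 -m jog '{"offset":[[0,0,0],[0,0,0],[0,0,0]],"angular":[[0,0,0],[0,0,0],[0,0,0]],"jaw":[3,3,3]}'
python3 - <<'E'
from h import *
plan([.5173,-.4271,.0245],-3.25)
c=cam('wrist');cv2.imwrite('pics/w8.png',manip.grab_frame('wrist'));cv2.imwrite('pics/t8.png',manip.grab_frame('top'))
a=-.0567; M=np.array([[np.cos(a),-np.sin(a),0],[np.sin(a),np.cos(a),0],[0,0,1]])
print(proj(c,np.array([[x*.074,y*.059,.05] for x in(-1,1) for y in (-1,1)])@M.T+[.5343,-.4281,0]).round())
E
```

```text
time: 16.25
tool_pos: [0.5226, -0.4295, 0.1189]
tool_rot: [0.485, -0.485, 0.515, -0.514]
contact_force: [0.1, 1.0, -1.3]
gripper_width: 0.106
time: 16.55
tool_pos: [0.5228, -0.4256, 0.1192]
tool_rot: [0.486, -0.486, 0.514, -0.513]
contact_force: [0.1, 0.7, -0.7]
gripper_width: 0.108
t 16.55 p [ 0.5228 -0.4256  0.1192] yaws z -3.21 down [-0.001  0.001 -1.   ] j [-0.79  0.25  1.58  0.    1.31 -0.74] F [ 0.1  0.7 -0.7] w 9.2
shift units [-0.11 -0.03 -1.89] turn units -0.01
tilt fix units [-0.01 -0.01 -0.  ]
[[245. 295.]
 [231. 134.]
 [443. 295.]
 [464. 134.]]
```

View pics/w8.png

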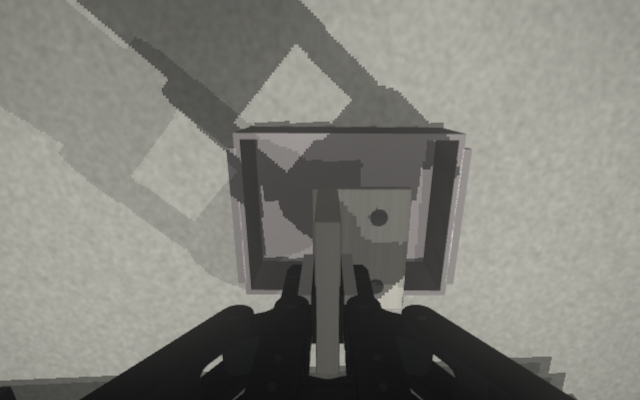

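Tote rim (235–464, 133–293) is where predicted, with the guide above it and level. Lowering it.

```bash
python3 -m jog '{"offset":[[-0.11,-0.03,-0.2],[0,0,-0.4],[0,0,-0.4],[0,0,-0.4],[0,0,-0.3],[0,0,-0.1],[0,0,-0.08],[0,0,0],[0,0,0],[0,0,0]],"angular":[[0,0,0],[0,0,0],[0,0,0],[0,0,0],[0,0,0],[0,0,0],[0,0,0],[0,0,0],[0,0,0],[0,0,0]],"jaw":[3,3,3,3,3,3,3,3,3,3]}'
python3 -m jog '{"offset":[[0,0,0],[0,0,0],[0,0,0],[0,0,0],[0,0,0.3],[0,0,0.6],[0,0,0.7],[0,0,0.7]],"angular":[[0,0,0],[0,0,0],[0,0,0],[0,0,0],[0,0,0],[0,0,0],[0,0,0],[0,0,0]],"jaw":[30,30,30,30,30,30,30,30]}'
python3 - <<'E'
from h import *
s,M=st(); cv2.imwrite('pics/w9.png',manip.grab_frame('wrist'))
a=-.16; p=np.array([.702,-.0898])-.06*np.array([np.cos(a),np.sin(a)]); print(p)
plan([*p,.16],np.degrees(-.16))
E
```

```text
time: 17.65
tool_pos: [0.5181, -0.429, 0.027]
tool_rot: [-0.486, 0.486, -0.513, 0.515]
contact_force: [-0.1, -0.1, -1.8]
gripper_width: 0.106
time: 18.45
tool_pos: [0.5175, -0.4284, 0.143]
tool_rot: [-0.486, 0.486, -0.514, 0.514]
contact_force: [0.6, 0.5, 0.5]
gripper_width: 0.351
t 18.45 p [ 0.5175 -0.4284  0.143 ] yaws z -3.26 down [ 0. -0. -1.] j [-0.8   0.22  1.57  0.    1.34 -0.75] F [0.6 0.5 0.5] w 30.0
[ 0.64276636 -0.08024091]
t 18.5 p [ 0.5204 -0.4312  0.1515] yaws z -3.25 down [ 0.009 -0.009 -1.   ] j [-0.8   0.22  1.57  0.    1.34 -0.75] F [ 1.6 -1.3  4.3] w 29.7
shift units [2.45 7.02 0.17] turn units -0.99
tilt fix units [0.08 0.08 0.  ]
```

View pics/w9.png

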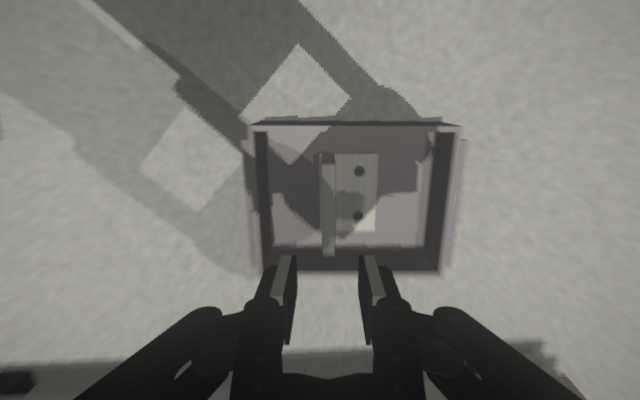

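The guide stands on its foot in the tote. Now I'll move over the plate's grip and look.

```bash
python3 -m jog '{"offset":[[0.06,0.3,0.1],[0.15,0.6,0.1],[0.22,0.75,0],[0.22,0.75,0],[0.22,0.75,0],[0.22,0.75,0],[0.22,0.75,0],[0.22,0.75,0],[0.22,0.7,0],[0.2,0.5,0],[0.12,0.2,0],[0,0,0]],"angular":[[0,0,-0.1],[0,0,-0.1],[0,0,-0.1],[0,0,-0.1],[0,0,-0.1],[0,0,-0.1],[0,0,-0.1],[0,0,-0.1],[0,0,-0.1],[0,0,-0.1],[0,0,0],[0,0,0]],"jaw":[40,40,40,40,40,40,40,40,40,40,40,40]}'
python3 -m jog '{"offset":[[0,0,0],[0,0,0],[0,0,0],[0,0,0]],"angular":[[0,0,0],[0,0,0],[0,0,0],[0,0,0]],"jaw":[40,40,40,40]}'
python3 - <<'E'
from h import *
plan([.6428,-.0802,.15],-9.2)
c=cam('wrist');cv2.imwrite('pics/w10.png',manip.grab_frame('wrist'))
np.save('w10c.npy',np.array(c,dtype=object),allow_pickle=True)
a=-.16; M=np.array([[np.cos(a),-np.sin(a),0],[np.sin(a),np.cos(a),0],[0,0,1]])
print(proj(c,np.array([[-.09,.03,.011],[-.09,-.03,.011],[-.065,.025,.051],[-.065,-.025,.051],[-.055,.025,.051],[-.055,-.025,.051]])@M.T+[.702,-.0898,0]).round())
E
```

```text
time: 19.7
tool_pos: [0.6208, -0.0869, 0.1501]
tool_rot: [0.458, -0.459, 0.539, -0.538]
contact_force: [0.2, -0.5, -0.8]
gripper_width: 0.465
time: 20.1
tool_pos: [0.6208, -0.0894, 0.1508]
tool_rot: [0.458, -0.458, 0.539, -0.539]
contact_force: [-0.3, -0.1, 0.1]
gripper_width: 0.467
t 20.1 p [ 0.6208 -0.0894  0.1508] yaws z -9.34 down [-0. -0. -1.] j [-0.26  0.12  1.68 -0.    1.34 -0.1 ] F [-0.3 -0.1  0.1] w 39.9
shift units [ 0.44  0.18 -0.02] turn units 0.02
tilt fix units [ 0. -0.  0.]Traceback (most recent call last):
  File "<stdin>", line 4, in <module>
ValueError: could not broadcast input array from shape (3,3) into shape (3,)
```

View pics/w10.png

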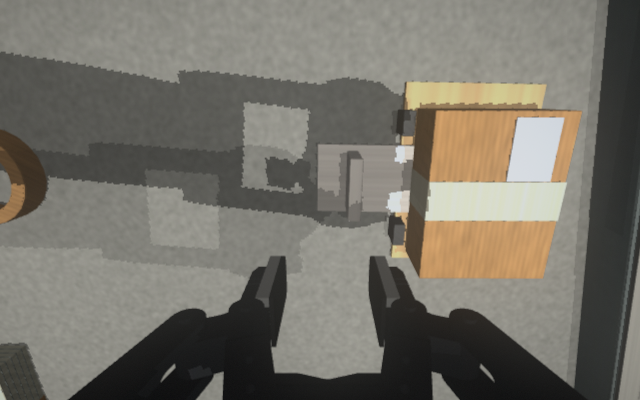

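Run:
```python
from h import *
i=cv2.imread('pics/w10.png'); crop(i,300,75,150,150,5,'pics/c10.png')
```

```text
(no output)
```

View pics/c10.png

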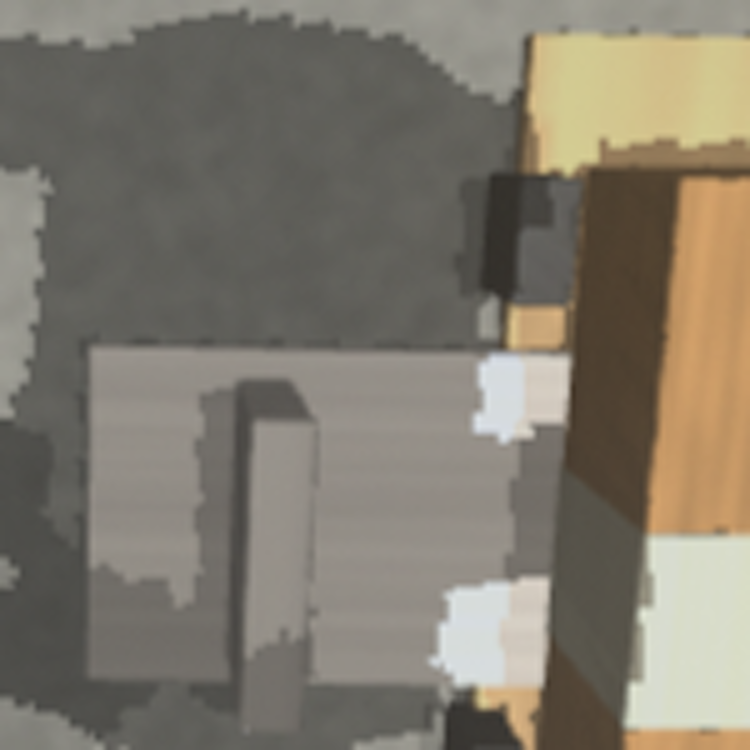

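Run:
```python
from h import *
from scipy.optimize import least_squares
c=cam('wrist')
uv=np.array([(300+x/5,75+y/5) for x,y in [(88,346),(87,678),(252,420),(316,420),(298,733),(242,733)]])
P=np.array([[-.09,.03,.011],[-.09,-.03,.011],[-.065,.025,.051],[-.055,.025,.051],[-.055,-.025,.051],[-.065,-.025,.051]])
def f(v):
    a=v[2]; M=np.array([[np.cos(a),-np.sin(a),0],[np.sin(a),np.cos(a),0],[0,0,1]])
    return (proj(c,P@M.T+[v[0],v[1],0])-uv).ravel()
r=least_squares(f,[.702,-.09,-.16]); print(r.x.round(4),np.degrees(r.x[2]),r.fun.round(1))
a=r.x[2]; g=r.x[:2]-.06*np.array([np.cos(a),np.sin(a)]); print('grip',g,'pull',np.cos(a),np.sin(a))
A=ray(c,(300+88/5,75+346/5),.011);B=ray(c,(300+470/5,75+350/5),.011);print('edge yaw',np.degrees(np.arctan2(*(B-A)[1::-1])))
plan([*g,.035],np.degrees(a))
```

```text
[ 0.7022 -0.0927 -0.1781] -10.205072854636777 [ 0.2  0.1  0.   0.1 -0.4 -0.2  0.2 -0.   0.7  0.2 -0.7  0. ]
grip [ 0.6431191 -0.0821167] pull 0.9841799253801657 -0.17717187835176168
edge yaw -9.94569812831023
t 20.15 p [ 0.6209 -0.0892  0.1508] yaws z -9.32 down [-0. -0. -1.] j [-0.26  0.12  1.68 -0.    1.34 -0.1 ] F [ 0.5  0.4 -0.5] w 40.0
shift units [ 0.44  0.14 -2.32] turn units -0.15
tilt fix units [ 0. -0.  0.]
```

Plate fitted at (0.7022, −0.0927), yaw −10°, residuals under 1 px. I'll descend on the grip with the jaw at 36 mm to stay clear of the carton.

```bash
python3 -m jog '{"offset":[[0.22,0.07,0],[0.22,0.07,0],[0,0,-0.3],[0,0,-0.5],[0,0,-0.5],[0,0,-0.5],[0,0,-0.5],[0,0,-0.26],[0,0,0],[0,0,0]],"angular":[[0,0,-0.11],[0,0,0],[0,0,0],[0,0,0],[0,0,0],[0,0,0],[0,0,0],[0,0,0],[0,0,0],[0,0,0]],"jaw":[36,36,36,36,36,36,36,36,36,36]}'
python3 -m jog '{"offset":[[0,0,0],[0,0,0],[0,0,0],[0,0,0],[0,0,0],[0,0,0]],"angular":[[0,0,0],[0,0,0],[0,0,0],[0,0,0],[0,0,0],[0,0,0]],"jaw":[3,3,3,3,3,3]}'
python3 - <<'E'
from h import *
st(); cv2.imwrite('pics/w11.png',manip.grab_frame('wrist'))
E
```

```text
time: 21.15
tool_pos: [0.6434, -0.0814, 0.023]
tool_rot: [-0.455, 0.455, -0.541, 0.541]
contact_force: [0.0, -1.0, 0.1]
gripper_width: 0.423
time: 21.75
tool_pos: [0.6441, -0.0818, 0.0248]
tool_rot: [-0.455, 0.454, -0.541, 0.542]
contact_force: [-2.0, 0.2, 6.4]
gripper_width: 0.103
t 21.75 p [ 0.6441 -0.0818  0.0248] yaws z -9.93 down [ 0.002 -0.001 -1.   ] j [-0.24  0.31  1.69 -0.    1.14 -0.07] F [-2.   0.2  6.4] w 8.8
```

View pics/w11.png

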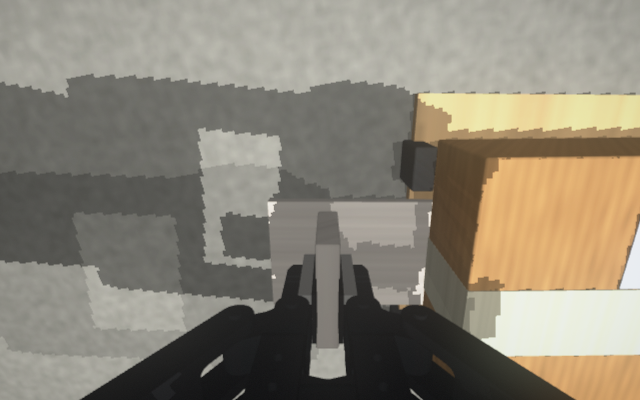

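The grip (327,280) is between the pads at 8.8 mm. Pulling slowly along the plate's −x.

```bash
python3 -m jog '{"offset":[[-0.03,0.005,0],[-0.06,0.01,0],[-0.1,0.018,0],[-0.1,0.018,0],[-0.1,0.018,0],[-0.1,0.018,0],[-0.1,0.018,0],[-0.1,0.018,0],[-0.1,0.018,0],[-0.1,0.018,0]],"angular":[[0,0,0],[0,0,0],[0,0,0],[0,0,0],[0,0,0],[0,0,0],[0,0,0],[0,0,0],[0,0,0],[0,0,0]],"jaw":[3,3,3,3,3,3,3,3,3,3]}'
python3 - <<'E'
from h import *
st(); i=manip.grab_frame('wrist'); cv2.imwrite('pics/w12.png',i)
E
```

```text
time: 22.8
tool_pos: [0.6014, -0.0741, 0.0244]
tool_rot: [-0.457, 0.453, -0.539, 0.544]
contact_force: [7.1, -1.9, -1.0]
gripper_width: 0.104
t 22.8 p [ 0.6014 -0.0741  0.0244] yaws z -9.93 down [ 0.008 -0.002 -1.   ] j [-0.25  0.22  1.8   0.    1.11 -0.07] F [ 7.1 -1.9 -1. ] w 8.9
```

View pics/w12.png

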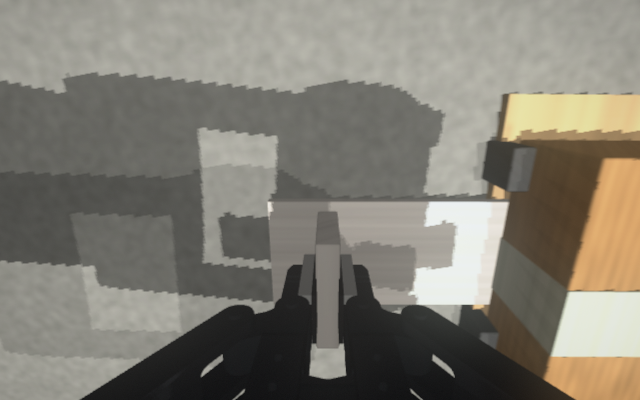

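The plate is sliding out straight and the carton hasn't moved. The pull force is about 7 N. Continuing.

```bash
python3 -m jog '{"offset":[[-0.1,0.018,0],[-0.1,0.018,0],[-0.1,0.018,0],[-0.1,0.018,0],[-0.1,0.018,0],[-0.1,0.018,0],[-0.1,0.018,0],[-0.1,0.018,0],[-0.1,0.018,0],[-0.1,0.018,0],[-0.1,0.018,0],[-0.1,0.018,0]],"angular":[[0,0,0],[0,0,0],[0,0,0],[0,0,0],[0,0,0],[0,0,0],[0,0,0],[0,0,0],[0,0,0],[0,0,0],[0,0,0],[0,0,0]],"jaw":[3,3,3,3,3,3,3,3,3,3,3,3]}'
python3 -m jog '{"offset":[[-0.1,0.018,0],[-0.12,0.022,0],[-0.14,0.025,0],[-0.14,0.025,0],[-0.14,0.025,0],[-0.1,0.018,0],[0,0,0]],"angular":[[0,0,0],[0,0,0],[0,0,0],[0,0,0],[0,0,0],[0,0,0],[0,0,0]],"jaw":[3,3,3,3,3,3,3]}'
python3 - <<'E'
from h import *
st(); i=manip.grab_frame('wrist'); cv2.imwrite('pics/w13.png',i)
i=manip.grab_frame('top'); crop(i,300,105,100,120,5,'pics/c13.png')
E
```

```text
time: 24.05
tool_pos: [0.5383, -0.0626, 0.0231]
tool_rot: [-0.455, 0.455, -0.541, 0.541]
contact_force: [2.8, -1.0, 3.0]
gripper_width: 0.102
time: 24.75
tool_pos: [0.5006, -0.0558, 0.0226]
tool_rot: [0.455, -0.455, 0.542, -0.541]
contact_force: [0.1, 0.2, -1.4]
gripper_width: 0.104
t 24.75 p [ 0.5006 -0.0558  0.0226] yaws z -9.92 down [-0.001  0.    -1.   ] j [-0.26 -0.    2.05 -0.    1.1  -0.09] F [ 0.1  0.2 -1.4] w 8.9
```

View pics/w13.png

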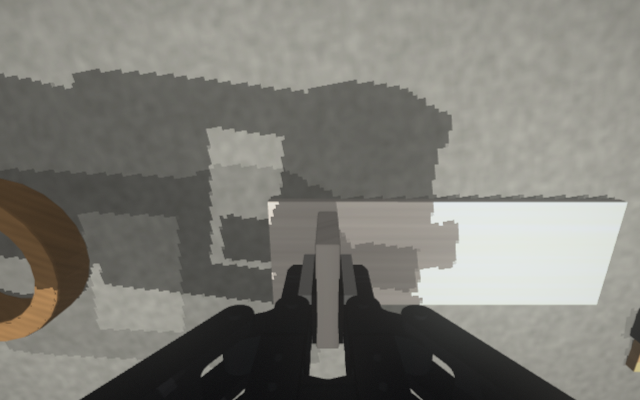

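View pics/c13.png

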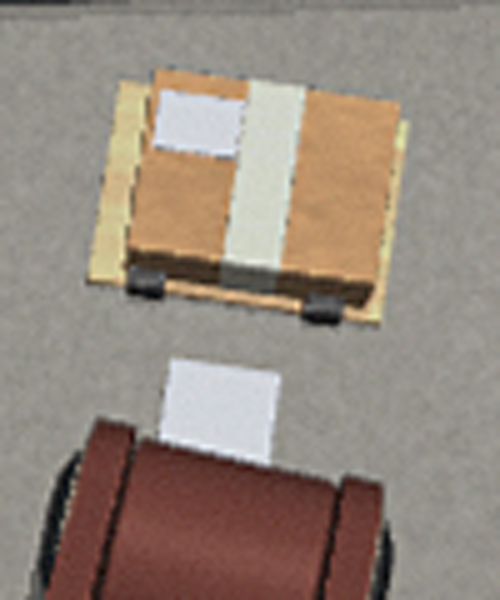

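The plate is fully out and the carton rests flat on its board behind the stops. Lift and carry.

```bash
python3 -m jog '{"offset":[[0,0,0.3],[0,0,0.5],[0,0,0.5],[0,0,0.5],[0,0,0.4],[0,0.1,0.2],[-0.05,0.3,0],[-0.08,0.5,0],[-0.1,0.7,0],[-0.1,0.8,0],[-0.1,0.8,0],[-0.1,0.8,0]],"angular":[[0,0,0],[0,0,0],[0,0,0],[0,0,0],[0,0,0],[0,0,0],[0,0,0.1],[0,0,0.1],[0,0,0.1],[0,0,0.1],[0,0,0.1],[0,0,0.1]],"jaw":[3,3,3,3,3,3,3,3,3,3,3,3]}'
python3 -m jog '{"offset":[[-0.1,0.8,0],[-0.1,0.8,0],[-0.1,0.8,0],[-0.1,0.7,0],[-0.1,0.5,0],[-0.08,0.4,0],[-0.05,0.3,0],[-0.03,0.15,0],[0,0,0],[0,0,0],[0,0,0]],"angular":[[0,0,0.1],[0,0,0.07],[0,0,0],[0,0,0],[0,0,0],[0,0,0],[0,0,0],[0,0,0],[0,0,0],[0,0,0],[0,0,0]],"jaw":[3,3,3,3,3,3,3,3,3,3,3]}'
python3 - <<'E'
from h import *
plan([.442,.407,.0217],-5.3)
c=cam('wrist');i=manip.grab_frame('wrist'); cv2.imwrite('pics/w14.png',i)
a=-.0925; M=np.array([[np.cos(a),-np.sin(a),0],[np.sin(a),np.cos(a),0],[0,0,1]])
print(proj(c,np.array([[x*.106,y*.046,.015] for x in(-1,1) for y in (-1,1)])@M.T+[.5016,.4016,0]).round())
E
```

```text
time: 26.05
tool_pos: [0.4732, 0.1463, 0.1413]
tool_rot: [0.471, -0.473, 0.527, -0.526]
contact_force: [1.2, 0.0, -0.5]
gripper_width: 0.106
time: 27.15
tool_pos: [0.4422, 0.3657, 0.1427]
tool_rot: [-0.476, 0.476, -0.523, 0.523]
contact_force: [-0.4, -0.2, 0.2]
gripper_width: 0.104
t 27.15 p [0.4422 0.3657 0.1427] yaws z -5.36 down [-0. -0. -1.] j [ 0.56  0.    1.82 -0.    1.32  0.65] F [-0.4 -0.2  0.2] w 8.9
shift units [-0.    0.83 -2.42] turn units 0.01
tilt fix units [ 0. -0.  0.]
[[270. 200.]
 [263.  86.]
 [516. 199.]
 [537.  86.]]
```

View pics/w14.png

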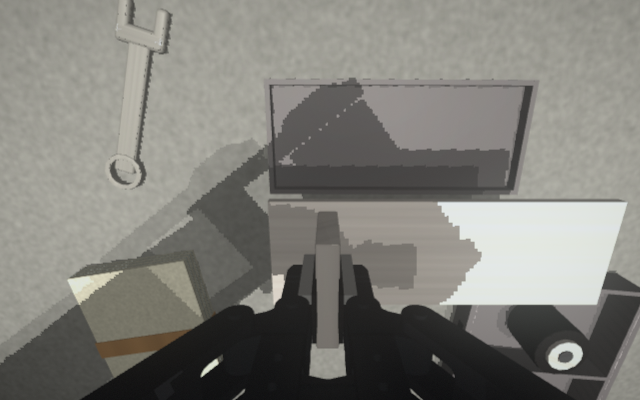

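Tray rim sits at (265–538, 80–194) versus predicted rows 86–200, so it is about 5 mm farther in y. Correcting, then lowering part-way.

```bash
python3 -m jog '{"offset":[[0,0.3,0],[0.02,0.4,0],[0,0.22,0],[0,0,-0.3],[0,0,-0.5],[0,0,-0.5],[0,0,-0.4],[0,0,-0.2],[0,0,0],[0,0,0],[0,0,0]],"angular":[[0,0,0],[0,0,0],[0,0,0],[0,0,0],[0,0,0],[0,0,0],[0,0,0],[0,0,0],[0,0,0],[0,0,0],[0,0,0]],"jaw":[3,3,3,3,3,3,3,3,3,3,3]}'
python3 - <<'E'
from h import *
plan([.443,.412,.0222],-5.3)
i=manip.grab_frame('wrist'); cv2.imwrite('pics/w15.png',i)
i=manip.grab_frame('scene'); crop(i,310,90,130,90,6,'pics/s15.png')
E
```

```text
time: 28.3
tool_pos: [0.444, 0.4131, 0.0493]
tool_rot: [-0.477, 0.475, -0.522, 0.523]
contact_force: [0.3, 1.4, -1.1]
gripper_width: 0.108
t 28.3 p [0.444  0.4131 0.0493] yaws z -5.3 down [ 0.002  0.002 -1.   ] j [ 0.63  0.18  1.79 -0.    1.16  0.72] F [ 0.3  1.4 -1.1] w 9.2
shift units [-0.02 -0.02 -0.54] turn units 0.0
tilt fix units [-0.01  0.02  0.  ]
```

View pics/w15.png

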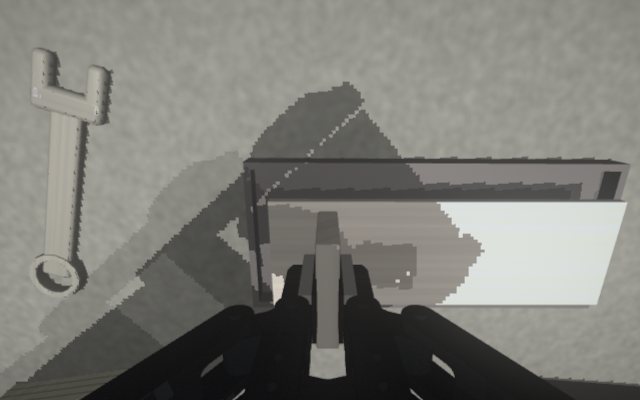

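View pics/s15.png

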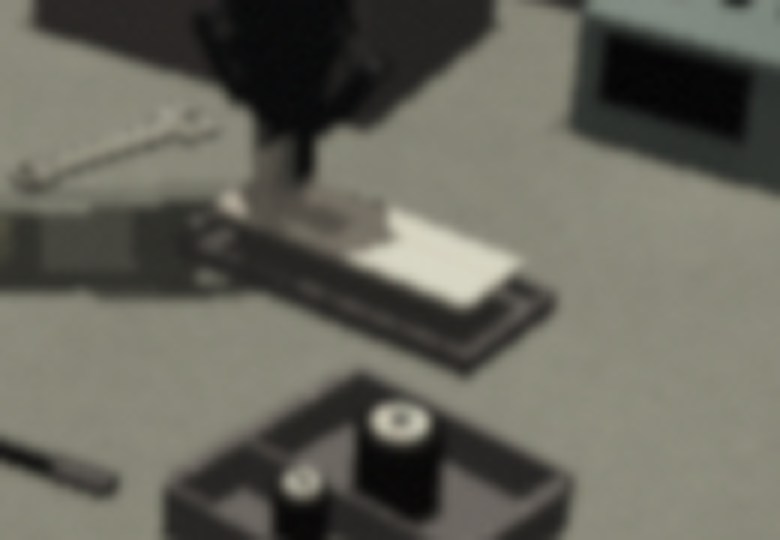

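Run:
```python
from h import *
s,_=st(); c=cam('wrist')
a=-.0925; M=np.array([[np.cos(a),-np.sin(a),0],[np.sin(a),np.cos(a),0],[0,0,1]])
for t in ([.5026,.4065],[.5026,.402]):
  print(proj(c,np.array([[x*.106,y*.046,.015] for x in(-1,1) for y in (-1,1)])@M.T+[*t,0]).round())
print('far L',ray(c,(245,160),.015),'far R',ray(c,(628,163),.015),'near',ray(c,(500,306),.015))
```

```text
t 28.4 p [0.444  0.4131 0.0494] yaws z -5.3 down [ 0.002  0.002 -1.   ] j [ 0.63  0.18  1.79 -0.    1.16  0.72] F [ 0.1 -0.  -1.2] w 8.8
[[254. 307.]
 [243. 163.]
 [589. 307.]
 [630. 163.]]
[[255. 313.]
 [244. 171.]
 [588. 313.]
 [629. 171.]]
far L [0.40292894 0.46379035 0.015     ] far R [0.61104091 0.44263469 0.015     ] near [0.5476896  0.35684327 0.015     ]
```

Tray centre is (0.503, 0.407) and the plate's middle (0.504, 0.408). Lower and release.

```bash
python3 -m jog '{"offset":[[0,0,-0.15],[0,0,-0.15],[0,0,-0.12],[0,0,-0.08],[0,0,-0.06],[0,0,0],[0,0,0],[0,0,0]],"angular":[[0,0,0],[0,0,0],[0,0,0],[0,0,0],[0,0,0],[0,0,0],[0,0,0],[0,0,0]],"jaw":[3,3,3,3,3,3,3,3]}'
python3 -c "
from h import *
plan([.443,.412,.0217],-5.3)"
```

```text
time: 29.2
tool_pos: [0.4436, 0.413, 0.0228]
tool_rot: [0.476, -0.476, 0.523, -0.523]
contact_force: [-6.9, -5.0, 15.5]
gripper_width: 0.104
t 29.2 p [0.4436 0.413  0.0228] yaws z -5.32 down [-0.  0. -1.] j [0.63 0.22 1.8  0.   1.12 0.72] F [-6.9 -5.  15.5] w 8.9
shift units [-0.01 -0.02 -0.02] turn units 0.0
tilt fix units [-0. -0. -0.]
```

Contact with the tray floor (15 N). Release and retreat.

```bash
python3 -m jog '{"offset":[[0,0,0],[0,0,0],[0,0,0],[0,0,0],[0,0,0.2],[0,0,0.5],[0,0,0.7],[0,0,0.7],[0,0,0.7]],"angular":[[0,0,0],[0,0,0],[0,0,0],[0,0,0],[0,0,0],[0,0,0],[0,0,0],[0,0,0],[0,0,0]],"jaw":[30,30,30,30,30,30,30,30,30]}'
python3 -m jog '{"offset":[[-0.1,-0.1,0.5],[-0.3,-0.1,0.4],[-0.4,-0.2,0],[-0.4,-0.2,0],[-0.3,-0.2,0],[0,0,0],[0,0,0],[0,0,0]],"angular":[[0,0,0],[0,0,0],[0,0,0],[0,0,0],[0,0,0],[0,0,0],[0,0,0],[0,0,0]],"jaw":[30,30,30,30,30,30,30,30]}'
python3 - <<'E'
from h import *
st()
i=manip.grab_frame('top'); cv2.imwrite('pics/t16.png',i); crop(i,130,120,270,180,2.9,'pics/c16.png'); crop(i,430,170,100,90,6,'pics/c16g.png'); crop(i,300,105,100,100,6,'pics/c16c.png')
i=manip.grab_frame('wrist'); cv2.imwrite('pics/w16.png',i)
E
```

```text
time: 30.1
tool_pos: [0.443, 0.4124, 0.1618]
tool_rot: [-0.477, 0.476, -0.523, 0.523]
contact_force: [0.6, 0.4, -0.3]
gripper_width: 0.349
time: 30.9
tool_pos: [0.3687, 0.3728, 0.2052]
tool_rot: [-0.477, 0.476, -0.523, 0.523]
contact_force: [0.0, 0.1, 1.1]
gripper_width: 0.351
t 30.9 p [0.3687 0.3728 0.2052] yaws z -5.31 down [ 0.001  0.    -1.   ] j [ 0.65 -0.17  1.87  0.    1.44  0.74] F [0.  0.1 1.1] w 30.0
```

View pics/c16.png

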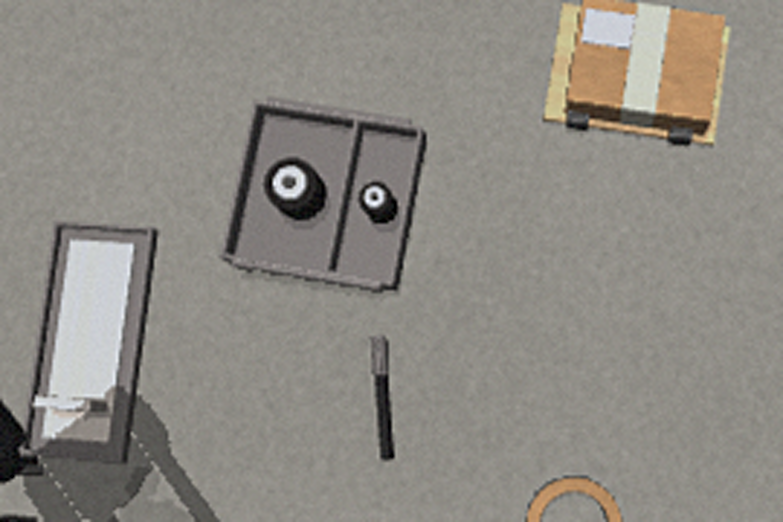

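View pics/w16.png

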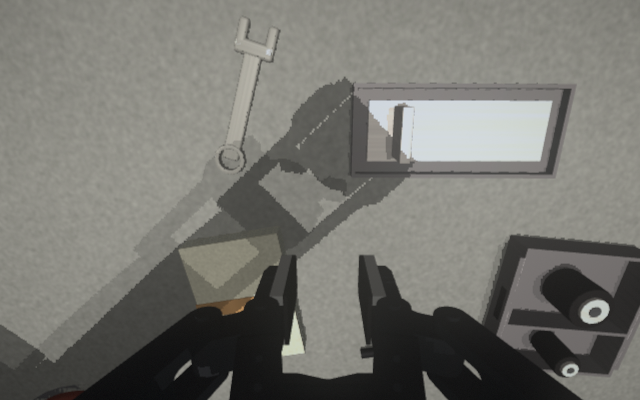

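View pics/c16g.png

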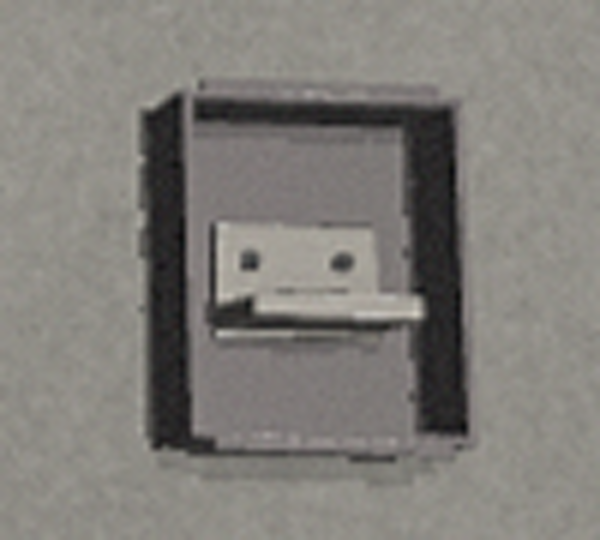

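View pics/c16c.png

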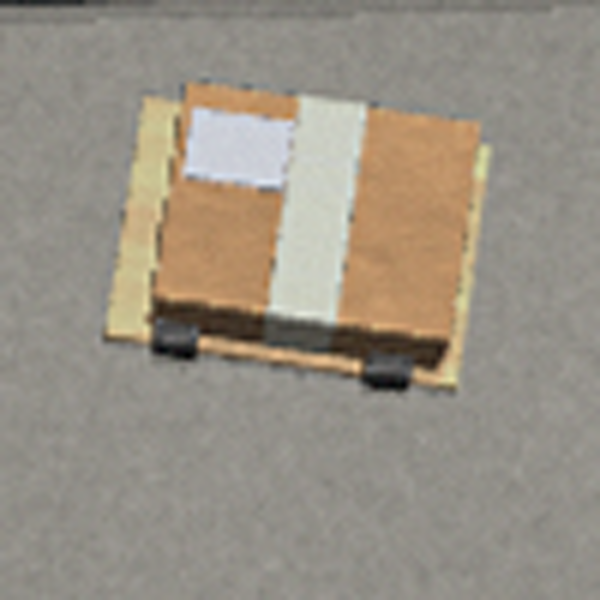

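The last pictures show:
- **Rollers:** both stand in their own bays.
- **Guide:** upright on its foot in the deep tote.
- **Plate:** lies at (368–552, 100–161) inside the tray rim (352–573, 83–176), centred to about 1 px.
- **Carton:** flat on its board against the stops, moved about 2 px.

The gripper is clear of everything.

```bash
python3 -c "
from plant import manip
print(manip.job_done(), manip.state()['time'])"
```

```text
the job is handed in; nothing more can be done
the job is handed in; nothing more can be done
```

I put all four parts away and handed the job in at about 31 s of the 115 s allowed. The hand-in reports no verdict, so what follows rests on my last pictures and readings.

- **Rollers:** the big one stands upright near the middle of the wide bay, and the small one upright in the narrow bay.
- **Guide:** it stands on its foot inside the deep tote. I let go about 2–3 mm above the floor, and it stayed upright.
- **Plate:** I drew it out level along its own −x, with a force of about 7 N. It lies flat, grip up, in the tray, within a few millimetres of the centre.
- **Carton:** it sank on to its board and lies flat against the stops, moved only about 5 mm including the sink.
- **Gripper:** it was open and clear of everything at hand-in. The highest force I read was about 18 N, when the plate met the tray floor.

**One disagreement:** the top camera put the tray about 5 mm off in y from what the wrist camera showed. I went by the wrist camera, and a second wrist picture just before lowering the plate agreed with it to about 1 mm. None of the other checks failed.

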